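Mirror the barista tools from drying tray to tool stand

ROBOT

A 7-joint arm with a two-finger parallel gripper is mounted at the origin on a cart in front of the work surface, level with it; the furniture and walls round the work are solid. World frame = base frame: x ahead of the robot, y to its left, z up, the work surface at z = 0. Lengths are in m, angles in rad, forces in N, time in s.
With the tool pointing down it reaches from about 0.425 to 0.925 m from the base axis. Payload 6.8 kg.
Tool frame: the origin (TCP) lies on the mounting face of the last link; the fingertips stand 173 mm ahead of it and the grasp point (between the pads) lies 155 mm ahead of it; z points along the fingers, y is the line along which they close (so a half turn about z gives the same grasp; the last joint's range is limited). The gripper opens to 85 mm and grips with 20 to 120 N. Pads are 22 mm wide; open, the fingers measure 114 mm over their backs; the gripper's body (76 mm by 85 mm) begins 54 mm behind the grasp point. The pads swing forward as they close: fully open they stand 13 mm farther back than shut.
Start: joints at [-1.304, 0.477, 0.022, 1.555, -0.011, 1.109, -0.083], TCP at [0.247, 0.628, 0.405] pointing down, gripper open.
Joint ranges: [-2.96, 2.96], [-0.34, 2.1], [-1.41, 1.46], [0.24, 2.44], [-1.37, 4.51], [0.17, 1.92], [-2.96, 2.96]. Speed limits (rad/s): [2.39, 2.39, 3.14, 3.14, 3.14, 3.14, 3.14].

INTERFACE

Orientations are given as a unit quaternion [w, x, y, z].
In Python, from station import bot gives the robot as it stands. The module is installed in compiled form; this text tells all that it offers.
- The arm moves only by the shell command python3 -m pendant 'ROWS' [FORCE]. ROWS is JSON, a list of rows, each a list of 5 numbers: the finger opening in m, from 0 to 0.0854, then the shift along the tool's x, y, z in m, then the turn about the tool's z in degrees. In form: [[jaw, x, y, z, yaw], ...]. A call has 1 to 12 rows; each row shifts and turns the commanded pose from where the row before left it, along the tool's axes as they then stand; what a row does not reach is not made up. A row lasts 1/12 s, in which the tool goes at most 41.7 mm and 7.16 degrees, less where a joint would pass 70% of its speed; a pose out of reach is approached as far as the arm can. A call with a gripper value outside its range is refused whole. The fingers move at their own pace and stop on an object; FORCE is the grip in N (left out, the last holds). Time passes only in rows, so rows that do not move let the fingers close. It gives the time, the measured TCP pose, the force, the opening and the grip force at its end, in the units of the state.
- bot.get_obs(): the state, without advancing time (a new reading comes with each control period).
- bot.read_camera(name): name is "scene" or "top"; returns (picture, depth): 480x640x3 uint8, blue, green, red; 480x640 float32, m along the optical axis (not along the pixel's ray), 0 where there is no reading.
- bot.camera_model(name): a dict with "intrinsics" (3x3 intrinsics, pixels), "R" (3x3) and "t" (3): a world point X has camera coordinates R X + t. Camera axes: x right, y down, z forward; pixel columns grow to the right and rows downward; lengths in m; the calibration is good to about 2 mm. A picture is of the moment at which its call begins. camera_model takes no time and is no camera call.
- bot.hand_in(): hands the job in; it is judged then, once.
Trained networks look in the newest picture that a camera, given by its name, has taken for a name from the list of things; names that differ only in an ending like _2 or _b are one class to them, and where a whole thing is asked for, a point or a joint stands for the part that bears it (a point fixed in the world has none). Each returns a list of dicts, best first, with "score" (0 to 1); they miss things now and then, are a little off and sometimes report something else, mostly with a low value. They report only what shows in the picture. A call takes as long as a camera call. They do not tell look-alikes from the thing itself.
- bot.boxes_of(name, camera): "at" ([column, row] in pixels, amid what is visible of it).
- bot.trace(name, camera): "mask" (480x640 bool, what is visible of it) and "at" ([column, row] in pixels, amid what is visible of it).
- bot.pinpoint(name, camera): "at" ([column, row] in pixels: a listed point, or the origin of a listed thing).
The state is a dict: "t": time; "q": joint angles; "joint_vel": joint speeds; "joint_torque": joint torques, N m; "eef_pos": TCP position; "tool_rot": TCP orientation; "contact_force": force on the tool from outside, world axes, zero at the start; "torque": the same for the moment, N m; "gripper_width": opening from 0.0 (shut) to 1.0 (fully open); "grasp_force": force on a finger pad.
Only numpy, scipy, OpenCV 4.12 (cv2) and the standard library are available. Lean on these libraries where they do the work, as an engineer would, in place of code of your own. Each camera call takes 0.05 s, during which the arm holds its last target. There are 200 camera calls.

TASK

The four washed espresso tools stand in a row in the steel drying tray, in the order in which the right-handed barista lays them out. The next shift is left-handed: move them to the wooden tool stand in the reverse order, so that the tool at the left end of the tray goes into the right-end socket, the second from the left into the second from the right, and so on. Leave every tool standing upright and fully down in its socket.

Things in the scene. Friction and masses are not known exactly. Their poses are not given: they have to be found in the camera images.
- tray: Drying tray, fixed: shallow steel tray 330 mm long (y), 104 mm deep (x), walls 12 mm high, floor 3 mm, a wire handle at each short end. Origin: centre of its underside; +y is its left end as the robot sees it (yaw within 0.25 rad). Four rests at x = 0, y = +0.114, +0.038, -0.038, -0.114, in random order. Tray and stand may swap sides. Behind them, from x = 0.60, a wall shelf hangs 0.55 m up.
- stand: Tool stand, fixed, empty: pale wooden block 316 mm long (y), 92 mm deep (x), 26 mm high. Origin: centre of its underside; +y is its left end as the robot sees it (yaw within 0.25 rad). Four equal round sockets at x = 0, y = +0.114, +0.038, -0.038, -0.114: 60 mm wide, floor at z = 15 mm, 11 mm deep, countersunk rim, cork floor; every tool fits each with 3.5 mm play all round.
- tamper: Coffee tamper, 87 mm high: solid steel foot 53 mm across and 24 mm high, narrow neck, pear-shaped dark brown wooden handle. Grip the handle where it is 38 mm across, 62 to 72 mm above the foot's underside. About 0.3 kg. Origin: centre of its underside, z up along its axis of symmetry; its yaw is random and has no meaning.
- leveller: Coffee leveller, the squat tool, 56 mm high: steel disc 53 mm across and 16 mm high with a ribbed black and aluminium round grip 43 mm across, from 22 to 56 mm above its underside. About 0.26 kg. Origin: centre of its underside, z up along its axis of symmetry; its yaw is random and has no meaning.
- needle_tool: Needle distributor (its needles are drawn in), the tallest tool, 94 mm high: black foot 53 mm across and 14 mm high with a straight aluminium stem 22 mm across from 34 to 94 mm above its underside. About 0.14 kg. Origin: centre of its underside, z up along its axis of symmetry; its yaw is random and has no meaning.
- dosing_cup: Dosing cup: open steel cylinder without handle, 53 mm across outside, 64 mm high, wall 3 mm, empty. Grip it across the outside near the rim. About 0.15 kg. Origin: centre of its underside, z up along its axis of symmetry; its yaw is random and has no meaning.
- rest_tamper: Rubber rest fixed in the tray, one of four alike: black round cup 71 mm across, 12 mm high, with a hollow 62 mm wide and 7 mm deep. The tamper starts on this one, so it marks that tool's first place in the row for good. Origin: centre of its underside, on the tray's floor.
- rest_leveller: Rubber rest fixed in the tray, one of four alike: black round cup 71 mm across, 12 mm high, with a hollow 62 mm wide and 7 mm deep. The leveller starts on this one, so it marks that tool's first place in the row for good. Origin: centre of its underside, on the tray's floor.
- rest_needle_tool: Rubber rest fixed in the tray, one of four alike: black round cup 71 mm across, 12 mm high, with a hollow 62 mm wide and 7 mm deep. The needle distributor starts on this one, so it marks that tool's first place in the row for good. Origin: centre of its underside, on the tray's floor.
- rest_dosing_cup: Rubber rest fixed in the tray, one of four alike: black round cup 71 mm across, 12 mm high, with a hollow 62 mm wide and 7 mm deep. The dosing cup starts on this one, so it marks that tool's first place in the row for good. Origin: centre of its underside, on the tray's floor.
Things that resemble listed ones, but are neither listed nor needed, are in the scene too. Leave any green look-alike of the rest_dosing_cup alone. Leave any blue look-alike of the needle_tool alone.

How it is judged:
By the outcome, as a careful person would: the job done as asked, in the order asked, and still so for the second after the job is handed in, with the robot touching nothing.
It also fails if it takes over 99 s, if anything falls off the work surface, if the arm or the gripper's body presses on something with over 40 N, if the wrist force passes 120 N, or if a joint passes its speed limit or range.

## Working session

There is one attempt and no reset: what is moved stays moved. The work goes in short steps, Python scripts to look and compute and a shell command to move; the robot and the scene stay as the last step left them, time stands still between calls to the robot, and variables do not carry over. Pictures are saved under pics/ and viewed, at most 14 in all, crops included, and the job is handed in when it is done.

```bash
mkdir -p pics; cat > h.py <<'E'
import numpy as np, cv2
from station import bot
def cam(n):
    m=bot.camera_model(n); return np.array(m["intrinsics"]),np.array(m["R"]),np.array(m["t"])
def world(n,px,z):  # pixel ray hit with plane z
    K,R,t=cam(n); d=R.T@np.linalg.solve(K,[px[0],px[1],1]); o=-R.T@t
    return o+d*(z-o[2])/d[2]
def cloud(n,depth):
    K,R,t=cam(n); v,u=np.mgrid[:480,:640]
    P=np.stack([(u-K[0,2])/K[0,0]*depth,(v-K[1,2])/K[1,1]*depth,depth],-1)
    return (P-t)@R
E
python3 - <<'E'
from h import *
for n in("scene","top"):
    im,d=bot.read_camera(n); cv2.imwrite(f"pics/{n}0.png",im); np.save(f"d_{n}.npy",d)
    K,R,t=cam(n); print(n,K.round(1).tolist(),(-R.T@t).round(3),R.round(2).tolist())
    for o in("tamper","leveller","needle_tool","dosing_cup","tray","stand","rest_dosing_cup"):
        print(o,[(np.round(r["at"]).tolist(),round(r["score"],2)) for r in bot.pinpoint(o,n)])
o=bot.get_obs();print(o)
E
```

```text
scene [[469.7, 0.0, 317.3], [0.0, 469.7, 238.7], [0.0, 0.0, 1.0]] [-0.305 -0.549  0.651] [[0.51, -0.86, 0.01], [-0.48, -0.29, -0.82], [0.71, 0.41, -0.57]]
tamper [([402.0, 266.0], 0.83)]
leveller [([309.0, 242.0], 0.89), ([342.0, 250.0], 0.38)]
needle_tool [([374.0, 259.0], 0.78), ([514.0, 315.0], 0.71)]
dosing_cup [([340.0, 251.0], 0.8)]
tray [([352.0, 256.0], 0.91)]
stand [([223.0, 220.0], 0.75)]
rest_dosing_cup [([340.0, 251.0], 0.68), ([461.0, 289.0], 0.63)]
top [[501.0, 0.0, 319.8], [0.0, 501.0, 231.7], [0.0, 0.0, 1.0]] [ 0.281 -0.123  1.526] [[-0.02, -1.0, -0.03], [-0.99, 0.02, -0.14], [0.14, 0.02, -0.99]]
tamper []
leveller [([318.0, 232.0], 0.49)]
needle_tool [([365.0, 224.0], 0.71), ([467.0, 228.0], 0.66)]
dosing_cup [([338.0, 225.0], 0.65)]
tray [([348.0, 231.0], 0.55)]
stand [([230.0, 236.0], 0.95)]
rest_dosing_cup [([430.0, 228.0], 0.61), ([340.0, 230.0], 0.43)]
{'t': 0.8, 'q': array([-1.3040709 ,  0.47691698,  0.0224151 ,  1.55538668, -0.01149448,
        1.10928067, -0.08311793]), 'joint_vel': array([ 7.44616386e-04, -5.44383900e-04,  9.75102776e-04,  4.63246984e-04,
        5.17108315e-05, -8.67956030e-04,  5.69647008e-04]), 'joint_torque': array([-3.84330506e-04, -5.96257460e+01,  1.60511099e+00, -2.81522709e+01,
        1.22748362e-02,  1.45024682e-03, -8.75792665e-06]), 'eef_pos': array([0.24713333, 0.62814455, 0.40476955]), 'tool_rot': array([5.26685882e-06, 1.86342033e-01, 9.82484932e-01, 6.83721507e-05]), 'contact_force': array([ 0.41036535, -0.69635278,  0.14476718]), 'torque': array([ 0.01111079, -0.0027393 ,  0.01386076]), 'grasp_force': 0.0, 'gripper_width': 1.0042573278808369}
```

View pics/scene0.png

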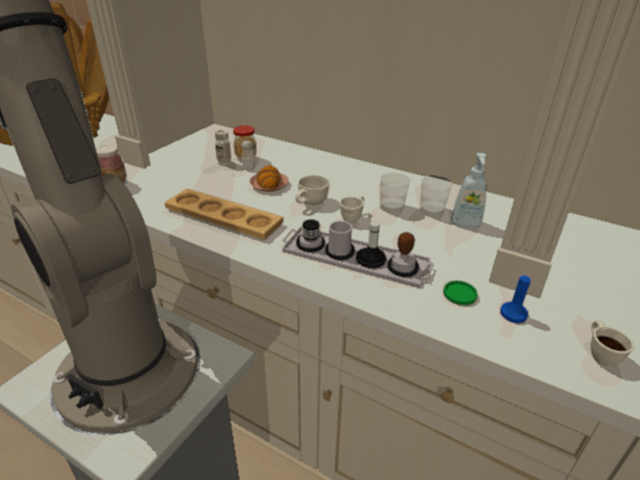

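View pics/top0.png

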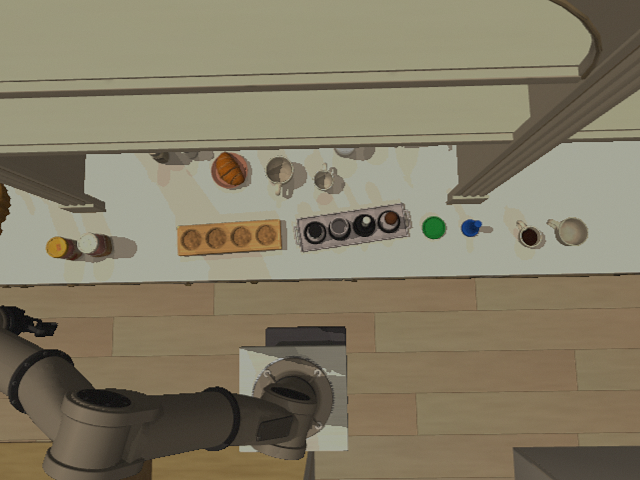

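The tray row from left (top view) is leveller (315,232), dosing cup (340,229), needle tool (365,226), tamper (390,219), and the empty stand is at (230,237). The look-alikes are a green rest (433,228) and a blue needle tool (471,228), both outside the tray, so I'll leave them alone. Measuring next.

```bash
cat > meas.py <<'E'
from h import *
im,d=bot.read_camera("top"); C=cloud("top",d)
def rect(name,lo,hi):
    m=bot.trace(name,"top")[0]["mask"]&(d>0)
    P=C[m]; P=P[(P[:,2]>lo)&(P[:,2]<hi)]
    print(name,len(P),"zmed",np.median(P[:,2]).round(4)); return P
for n,lo,hi in(("stand",.018,.034),("tray",-.005,.03)):
    P=rect(n,lo,hi); (c,s,a)=cv2.minAreaRect(P[:,:2].astype(np.float32)); print(n,np.round(c,4),np.round(s,3),a)
for n in("leveller","dosing_cup","needle_tool","tamper"):
    for r in bot.trace(n,"top")[:2]:
        P=C[r["mask"]&(d>0)]; 
        if len(P): 
            zt=np.percentile(P[:,2],97); T=P[P[:,2]>zt-.012]; print(n,round(r["score"],2),np.round(r["at"]),"ztop",zt.round(3),"c",T.mean(0).round(4),"mid",((T.max(0)+T.min(0))/2).round(4),len(T))
b=cv2.resize(im[190:270,170:480],None,fx=2.5,fy=2.5,interpolation=cv2.INTER_CUBIC); cv2.imwrite("pics/crop0.png",b)
E
python3 meas.py
```

```text
stand 2314 zmed 0.0256
stand [0.4767 0.1908] [0.093 0.317] 2.658249855041504
tray 2290 zmed 0.0047
tray [ 0.5041 -0.1875] [0.113 0.356] 7.364500522613525
leveller 0.74 [316. 233.] ztop 0.07 c [ 0.4854 -0.0729  0.0652] mid [ 0.4848 -0.0729  0.0661] 150
dosing_cup 0.77 [340. 226.] ztop 0.074 c [ 0.4974 -0.1442  0.071 ] mid [ 0.4977 -0.1439  0.0711] 70
needle_tool 0.69 [468. 228.] ztop 0.096 c [ 0.4906 -0.5403  0.0935] mid [ 0.4902 -0.5408  0.0937] 42
needle_tool 0.66 [364. 224.] ztop 0.104 c [ 0.5074 -0.2223  0.101 ] mid [ 0.5075 -0.2218  0.1025] 46
tamper 0.71 [393. 222.] ztop 0.097 c [ 0.5155 -0.2943  0.0921] mid [ 0.5151 -0.2948  0.0945] 105
```

View pics/crop0.png

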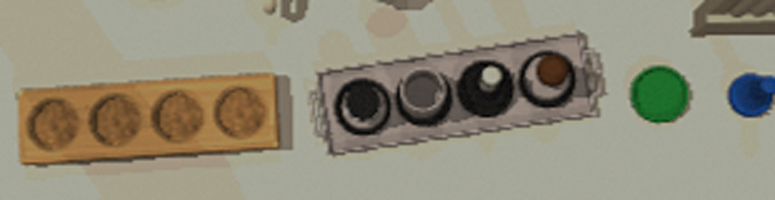

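```bash
cat > go.py <<'E'
import sys
from h import *
from scipy.spatial.transform import Rotation as Ro
T={"lev":(.4854,-.0729),"cup":(.4976,-.1441),"ndl":(.5074,-.2221),"tmp":(.5154,-.2945),
   "s_tmp":(.4714,.3047),"s_ndl":(.4749,.2288),"s_cup":(.4785,.1528),"s_lev":(.4820,.0769)}
def delta(tgt,z):
    o=bot.get_obs(); w,x,y,q=o["tool_rot"]; R=Ro.from_quat([x,y,q,w]).as_matrix(); p=o["eef_pos"]
    print("pos",p.round(4),"yang",np.degrees(np.arctan2(R[1,1],R[0,1])).round(1),"tool dx,dy,dz",(R.T@(np.array([*T[tgt],z])-p)).round(4))
if __name__=="__main__": delta(sys.argv[1],float(sys.argv[2]))
E
python3 -m pendant '[[0.085,0,0,0.005,7],[0.085,0,0,0.005,7],[0.085,0,0,0.005,7],[0.085,0,0,0.005,7],[0.085,0,0,0.005,7],[0.085,0,0,0.005,7],[0.085,0,0,0.005,7],[0.085,0,0,0.005,7],[0.085,0,0,0.005,7],[0.085,0,0,0,0]]' 40; python3 go.py lev 0.30
```

```text
t: 1.98
eef_pos: [0.2467, 0.628, 0.3585]
tool_rot: [0.0, 0.674, 0.739, -0.001]
contact_force: [-0.2, -0.4, -0.2]
gripper_width: 0.994
grasp_force: 0.0
pos [0.2467 0.628  0.3585] yang 5.3 tool dx,dy,dz [-0.7198  0.173   0.0598]
```

```bash
python3 -m pendant '[[0.085,-0.036,0.0087,0,0],[0.085,-0.036,0.0087,0,0],[0.085,-0.036,0.0087,0,0],[0.085,-0.036,0.0087,0,0],[0.085,-0.036,0.0087,0,0],[0.085,-0.036,0.0087,0,0],[0.085,-0.036,0.0087,0,0],[0.085,-0.036,0.0087,0,0],[0.085,-0.036,0.0087,0,0],[0.085,-0.036,0.0087,0,0]]'; python3 go.py lev 0.30
```

```text
t: 2.82
eef_pos: [0.3687, 0.2765, 0.3603]
tool_rot: [-0.0, 0.671, 0.742, 0.001]
contact_force: [1.0, -0.1, 0.1]
gripper_width: 0.999
grasp_force: 0.0
pos [0.3687 0.2765 0.3603] yang 5.8 tool dx,dy,dz [-0.3594  0.0808  0.06  ]
```

```bash
python3 -m pendant '[[0.085,-0.036,0.0087,0.006,0],[0.085,-0.036,0.0087,0.006,0],[0.085,-0.036,0.0087,0.006,0],[0.085,-0.036,0.0087,0.006,0],[0.085,-0.036,0.0087,0.006,0],[0.085,-0.036,0.0087,0.006,0],[0.085,-0.036,0.0087,0.006,0],[0.085,-0.036,0.0087,0.006,0],[0.085,-0.036,0.0087,0.006,0],[0.085,-0.036,0.0087,0.006,0],[0.085,0,0,0,0],[0.085,0,0,0,0]]'; python3 go.py lev 0.20
```

```text
t: 3.82
eef_pos: [0.4899, -0.0742, 0.2998]
tool_rot: [0.0, 0.673, 0.74, -0.0]
contact_force: [-0.0, 0.6, -1.0]
gripper_width: 0.995
grasp_force: 0.0
pos [ 0.4899 -0.0742  0.2998] yang 5.4 tool dx,dy,dz [ 0.0018 -0.0044  0.0998]
```

```bash
python3 -m pendant '[[0.085,0.002,-0.0044,0.015,0],[0.085,0,0,0.02,0],[0.085,0,0,0.02,0],[0.085,0,0,0,0],[0.085,0,0,0,0]]'; python3 go.py lev 0.20; python3 - <<'E'
from h import *
im,d=bot.read_camera("scene"); cv2.imwrite("pics/s1.png",cv2.resize(im[140:320,200:440],None,fx=3,fy=3))
E
```

```text
t: 4.23
eef_pos: [0.4847, -0.0689, 0.2446]
tool_rot: [-0.001, 0.671, 0.742, -0.0]
contact_force: [0.9, -0.4, 0.9]
gripper_width: 0.997
grasp_force: 0.0
pos [ 0.4847 -0.0689  0.2446] yang 5.7 tool dx,dy,dz [-0.0041  0.0003  0.0446]
```

View pics/s1.png

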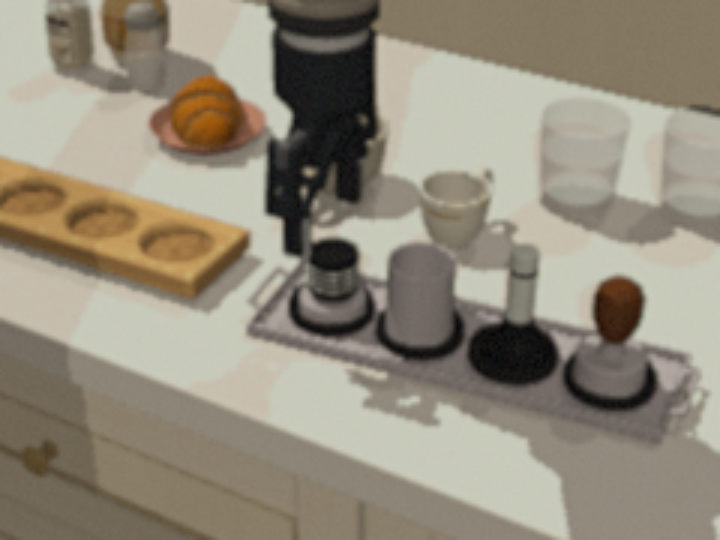

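The crop shows the open fingers at (290,240) and (348,190), just above the leveller's cap at (335,250). They straddle it front to back and are clear of the cup at (420,290).

```bash
python3 -m pendant '[[0.085,-0.003,0,0.02,0],[0.085,0,0,0.02,0],[0.085,0,0,0.004,0],[0.085,0,0,0,0],[0.03,0,0,0,0],[0.03,0,0,0,0],[0.03,0,0,0,0],[0.03,0,0,0,0],[0.03,0,0,0,0],[0.03,0,0,0,0],[0.03,0,0,0,0]]' 50; python3 go.py s_lev 0.20
```

```text
t: 5.2
eef_pos: [0.4861, -0.0732, 0.202]
tool_rot: [0.001, 0.672, 0.74, 0.001]
contact_force: [-1.4, 0.4, 9.3]
gripper_width: 0.478
grasp_force: 49.5
pos [ 0.4861 -0.0732  0.202 ] yang 5.5 tool dx,dy,dz [0.1498 0.0104 0.002 ]
```

```bash
python3 -m pendant '[[0.03,0,0,-0.02,0],[0.03,0,0,-0.03,0],[0.03,0.03,0.002,-0.01,0],[0.03,0.03,0.002,0,0],[0.03,0.03,0.002,0,0],[0.03,0.03,0.002,0,0],[0.03,0.03,0.002,0,0],[0.03,0,0,0,0],[0.03,0,0,0,0],[0.03,0,0,0,0]]'; python3 go.py s_lev 0.209
```

```text
t: 6.03
eef_pos: [0.4805, 0.0768, 0.2607]
tool_rot: [-0.0, 0.672, 0.74, -0.0]
contact_force: [2.2, -0.5, -3.4]
gripper_width: 0.476
grasp_force: 53.0
pos [0.4805 0.0768 0.2607] yang 5.5 tool dx,dy,dz [-0.0001  0.0015  0.0517]
```

```bash
python3 -m pendant '[[0.03,0,0.001,0.02,0],[0.03,0,0,0.015,0],[0.03,0,0,0.008,0],[0.03,0,0,0.004,0],[0.03,0,0,0.003,0],[0.03,0,0,0.002,0],[0.03,0,0,0,0],[0.03,0,0,0,0]]'; python3 go.py s_lev 0.209
```

```text
t: 6.7
eef_pos: [0.4821, 0.077, 0.2092]
tool_rot: [0.0, 0.672, 0.74, 0.0]
contact_force: [-0.4, -0.0, -3.3]
gripper_width: 0.478
grasp_force: 53.2
pos [0.4821 0.077  0.2092] yang 5.5 tool dx,dy,dz [-0.0001 -0.0001  0.0002]
```

```bash
python3 -m pendant '[[0.03,0,0,0.002,0],[0.03,0,0,0.001,0],[0.03,0,0,0,0]]'; python3 -m pendant '[[0.085,0,0,0,0],[0.085,0,0,0,0],[0.085,0,0,0,0],[0.085,0,0,0,0],[0.085,0,0,0,0],[0.085,0,0,-0.01,0],[0.085,0,0,-0.04,0],[0.085,0,0,-0.04,0],[0.085,0,0,0,0]]'; python3 go.py cup 0.30
```

```text
t: 6.95
eef_pos: [0.4823, 0.0767, 0.2088]
tool_rot: [-0.001, 0.673, 0.74, 0.001]
contact_force: [-13.2, -1.2, 41.8]
gripper_width: 0.478
grasp_force: 57.7
t: 7.7
eef_pos: [0.4843, 0.0768, 0.3018]
tool_rot: [0.002, 0.673, 0.74, 0.004]
contact_force: [-0.4, 0.7, 0.4]
gripper_width: 0.997
grasp_force: 0.0
pos [0.4843 0.0768 0.3018] yang 5.4 tool dx,dy,dz [-0.2212 -0.0077  0.0012]
```

```bash
python3 -m pendant '[[0.085,-0.037,-0.0013,0,0],[0.085,-0.037,-0.0013,0,0],[0.085,-0.037,-0.0013,0,0],[0.085,-0.037,-0.0013,0,0],[0.085,-0.037,-0.0013,0,0],[0.085,-0.036,-0.001,0,0],[0.085,0,0,0,0],[0.085,0,0,0,0],[0.085,0,0,0,0]]'; python3 go.py cup 0.212; cat > chk.py <<'E'
import sys
from h import *
im,d=bot.read_camera("top"); C=cloud("top",d)
for n in sys.argv[1:]:
    for r in bot.trace(n,"top")[:2]:
        P=C[r["mask"]&(d>0)]
        if len(P):
            zt=np.percentile(P[:,2],95); T=P[P[:,2]>zt-.012]; print(n,round(r["score"],2),np.round(r["at"]),"ztop",zt.round(4),"mid",((T.max(0)+T.min(0))/2).round(4),len(T))
cv2.imwrite("pics/top_c.png",cv2.resize(im[190:270,170:430],None,fx=3,fy=3))
E
python3 chk.py leveller
```

```text
t: 8.45
eef_pos: [0.4956, -0.1431, 0.2959]
tool_rot: [-0.0, 0.672, 0.74, 0.0]
contact_force: [0.9, 0.1, -0.3]
gripper_width: 0.997
grasp_force: 0.0
pos [ 0.4956 -0.1431  0.2959] yang 5.5 tool dx,dy,dz [-0.0012  0.0019  0.0839]
leveller 0.74 [364. 223.] ztop 0.1032 mid [ 0.5072 -0.2217  0.0993] 44
leveller 0.65 [267. 233.] ztop 0.0756 mid [0.4803 0.077  0.0713] 161
```

View pics/top_c.png

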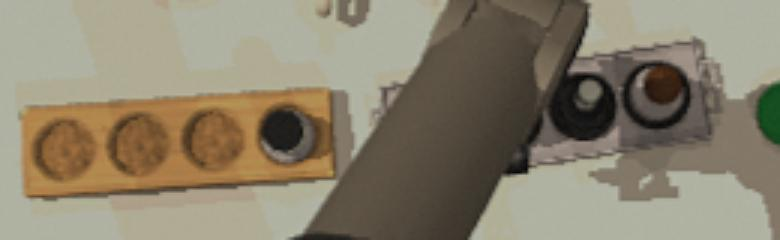

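The leveller stands in the right-end socket at (287,135). Its top is about 6 mm higher than in the tray, close to the expected 7 mm, so it is seated. Next the cup.

```bash
python3 -m pendant '[[0.085,-0.001,0.002,0.02,0],[0.085,0,0,0.03,0],[0.085,0,0,0.02,0],[0.085,0,0,0.012,0],[0.085,0,0,0,0],[0.04,0,0,0,0],[0.04,0,0,0,0],[0.04,0,0,0,0],[0.04,0,0,0,0],[0.04,0,0,0,0],[0.04,0,0,0,0]]' 40; python3 go.py s_cup 0.2
```

```text
t: 9.47
eef_pos: [0.4984, -0.1444, 0.2153]
tool_rot: [0.001, 0.672, 0.74, 0.001]
contact_force: [0.4, 1.5, 5.0]
gripper_width: 0.606
grasp_force: 41.2
pos [ 0.4984 -0.1444  0.2153] yang 5.5 tool dx,dy,dz [0.2977 0.0087 0.0153]
```

```bash
python3 -m pendant '[[0.04,0,0,-0.02,0],[0.04,0,0,-0.035,0],[0.04,0,0,-0.035,0],[0.04,0.037,0.001,0,0],[0.04,0.037,0.001,0,0],[0.04,0.037,0.001,0,0],[0.04,0.037,0.001,0,0],[0.04,0.037,0.001,0,0],[0.04,0.037,0.001,0,0],[0.04,0.037,0.001,0,0],[0.04,0.038,0.001,0,0],[0.04,0,0,0,0]]';python3 -m pendant '[[0.04,0,0,0,0],[0.04,0,0,0,0]]'; python3 go.py s_cup 0.222
```

```text
t: 10.47
eef_pos: [0.4763, 0.1605, 0.3045]
tool_rot: [-0.001, 0.668, 0.744, 0.002]
contact_force: [-0.0, -0.2, -1.6]
gripper_width: 0.602
grasp_force: 42.8
t: 10.63
eef_pos: [0.477, 0.1517, 0.3042]
tool_rot: [0.0, 0.672, 0.74, 0.0]
contact_force: [-0.5, -0.7, -2.1]
gripper_width: 0.605
grasp_force: 42.9
pos [0.477  0.1517 0.3042] yang 5.5 tool dx,dy,dz [0.001  0.0015 0.0822]
```

```bash
python3 -m pendant '[[0.04,0.001,0.0015,0.02,0],[0.04,0,0,0.03,0],[0.04,0,0,0.015,0],[0.04,0,0,0.01,0],[0.04,0,0,0.004,0],[0.04,0,0,0.002,0],[0.04,0,0,0.001,0],[0.04,0,0,0,0],[0.04,0,0,0,0]]';python3 go.py s_cup 0.222
```

```text
t: 11.38
eef_pos: [0.4789, 0.1532, 0.2225]
tool_rot: [0.0, 0.672, 0.74, 0.001]
contact_force: [-0.5, 0.2, -1.7]
gripper_width: 0.605
grasp_force: 42.9
pos [0.4789 0.1532 0.2225] yang 5.5 tool dx,dy,dz [-0.0004 -0.0005  0.0005]
```

```bash
python3 -m pendant '[[0.04,0,0,0.0015,0],[0.04,0,0,0,0],[0.085,0,0,0,0],[0.085,0,0,0,0],[0.085,0,0,0,0],[0.085,0,0,0,0],[0.085,0,0,0,0],[0.085,0,0,-0.02,0],[0.085,0,0,-0.04,0],[0.085,0,0,-0.04,0],[0.085,0,0,0,0]]';python3 go.py ndl 0.32
```

```text
t: 12.3
eef_pos: [0.481, 0.1533, 0.3262]
tool_rot: [0.002, 0.673, 0.74, 0.005]
contact_force: [1.2, 0.6, -0.2]
gripper_width: 0.996
grasp_force: 0.0
pos [0.481  0.1533 0.3262] yang 5.5 tool dx,dy,dz [-0.3762 -0.0095  0.0046]
```

```bash
python3 -m pendant '[[0.085,-0.038,-0.001,0,0],[0.085,-0.038,-0.001,0,0],[0.085,-0.038,-0.001,0,0],[0.085,-0.038,-0.001,0,0],[0.085,-0.038,-0.001,0,0],[0.085,-0.038,-0.001,0,0],[0.085,-0.038,-0.001,0,0],[0.085,-0.038,-0.001,0,0],[0.085,-0.038,-0.001,0,0],[0.085,-0.034,0,0,0],[0.085,0,0,0,0],[0.085,0,0,0,0]]';python3 go.py ndl 0.232; python3 chk.py dosing_cup leveller
```

```text
t: 13.3
eef_pos: [0.5052, -0.2243, 0.3201]
tool_rot: [0.0, 0.674, 0.739, -0.0]
contact_force: [0.7, 0.5, 0.0]
gripper_width: 0.995
grasp_force: 0.0
pos [ 0.5052 -0.2243  0.3201] yang 5.3 tool dx,dy,dz [0.002  0.0025 0.0881]
dosing_cup 0.84 [240. 235.] ztop 0.0809 mid [0.4762 0.1541 0.0778] 74
leveller 0.48 [266. 237.] ztop 0.076 mid [0.4788 0.0762 0.0719] 147
```

View pics/top_c.png

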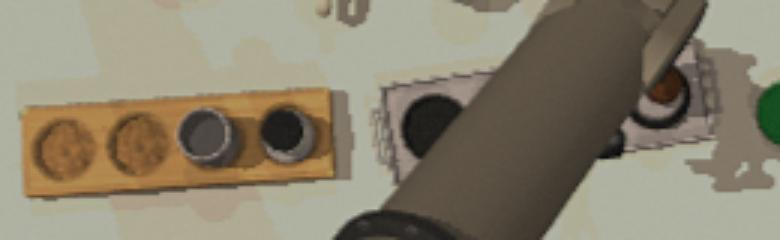

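The cup is in the second socket from the right at (207,137), about 7 mm up as expected, and the leveller hasn't moved. Next the needle tool, the aluminium one in the tray.

```bash
python3 -m pendant '[[0.085,0.002,0.0025,0.02,0],[0.085,0,0,0.03,0],[0.085,0,0,0.025,0],[0.085,0,0,0.013,0],[0.085,0,0,0,0],[0.01,0,0,0,0],[0.01,0,0,0,0],[0.01,0,0,0,0],[0.01,0,0,0,0],[0.01,0,0,0,0],[0.01,0,0,0,0],[0.01,0,0,0,0]]' 40; python3 go.py s_ndl 0.2
```

```text
t: 14.45
eef_pos: [0.5084, -0.2198, 0.2329]
tool_rot: [0.001, 0.672, 0.74, 0.0]
contact_force: [-0.1, 1.0, 5.8]
gripper_width: 0.25
grasp_force: 39.4
pos [ 0.5084 -0.2198  0.2329] yang 5.5 tool dx,dy,dz [0.4498 0.0098 0.0328]
```

```bash
python3 -m pendant '[[0.01,0,0,-0.02,0],[0.01,0,0,-0.04,0],[0.01,0,0,-0.04,0],[0.01,0.037,0.001,0,0],[0.01,0.037,0.001,0,0],[0.01,0.037,0.001,0,0],[0.01,0.037,0.001,0,0],[0.01,0.037,0.001,0,0],[0.01,0.037,0.001,0,0],[0.01,0.037,0.001,0,0],[0.01,0.037,0.001,0,0],[0.01,0.037,0.001,0,0]]';python3 -m pendant '[[0.01,0.037,0.001,0,0],[0.01,0.037,0,0,0],[0.01,0.037,0,0,0],[0.01,0.007,0,0,0],[0.01,0,0,0,0],[0.01,0,0,0,0]]'; python3 go.py s_ndl 0.24; python3 - <<'E'
from h import *
im,d=bot.read_camera("scene"); cv2.imwrite("pics/s2.png",cv2.resize(im[100:280,130:370],None,fx=3,fy=3))
print([(r["at"],r["score"]) for r in bot.pinpoint("needle_tool","scene")])
r=bot.pinpoint("needle_tool","scene")
for q in r: print(world("scene",q["at"],.115))
E
```

```text
t: 15.45
eef_pos: [0.4842, 0.1143, 0.3322]
tool_rot: [-0.0, 0.672, 0.74, -0.0]
contact_force: [0.3, -0.5, -1.1]
gripper_width: 0.248
grasp_force: 39.5
t: 15.95
eef_pos: [0.4743, 0.23, 0.3319]
tool_rot: [0.0, 0.672, 0.741, -0.001]
contact_force: [0.1, -1.1, -1.9]
gripper_width: 0.244
grasp_force: 39.5
pos [0.4743 0.23   0.3319] yang 5.6 tool dx,dy,dz [-0.0012  0.0005  0.0919]
[([208.2, 177.3], 0.9), ([515.3, 315.4], 0.67)]
[0.46446768 0.20899601 0.115     ]
[ 0.35003136 -0.5491071   0.115     ]
```

View pics/s2.png

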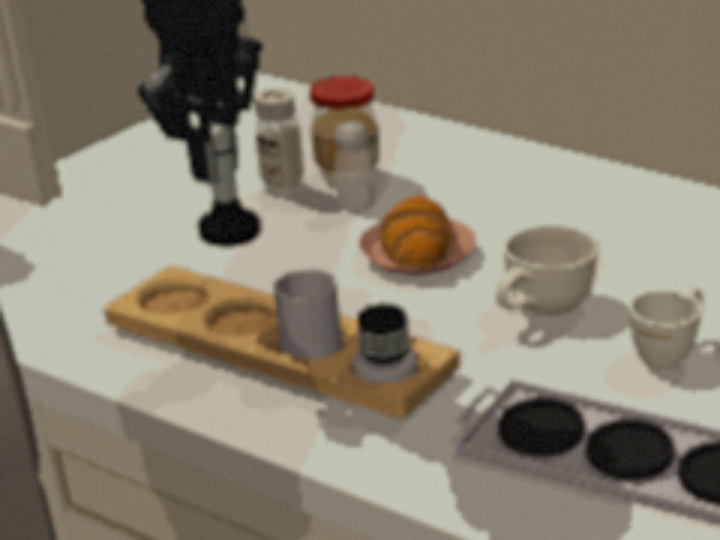

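The needle tool hangs from the gripper, foot at crop (230,225), above the stand's second socket from the left. It may lean slightly, so I'll measure that.

```bash
cat > tilt.py <<'E'
import sys
from h import *
n,lo,hi=sys.argv[1],float(sys.argv[2]),float(sys.argv[3])
im,d=bot.read_camera("scene"); C=cloud("scene",d); r=bot.trace(n,"scene")[0]
m=r["mask"]&(d>0); P=C[m]; print(np.round(r["at"]),m.sum())
K,R,t=cam("scene"); o=-R.T@t
for a in np.arange(lo,hi,.008):
    s=P[(P[:,2]>a)&(P[:,2]<a+.008)]
    if len(s)>3: print(round(a+.004,3),len(s),"med",np.median(s,0).round(4),"min",s.min(0).round(3),"max",s.max(0).round(3))
E
python3 tilt.py needle_tool .09 .21; python3 - <<'E'
from h import *
K,R,t=cam("scene")
for X in([.4743,.2285,.107],[.4743,.2285,.121],[.4743,.2285,.16]):
    p=K@(R@np.array(X)+t); print((p[:2]/p[2]).round(1), ((p[:2]/p[2]-[130,100])*3).round())
E
```

```text
[207. 170.] 446
0.11 51 med [0.4571 0.2062 0.1112] min [0.447 0.194 0.106] max [0.488 0.237 0.114]
0.118 108 med [0.4622 0.2089 0.1194] min [0.449 0.195 0.114] max [0.502 0.246 0.122]
0.126 57 med [0.4648 0.2126 0.1256] min [0.457 0.206 0.122] max [0.487 0.24  0.13 ]
0.134 38 med [0.4671 0.2154 0.1337] min [0.459 0.21  0.13 ] max [0.482 0.231 0.138]
0.142 30 med [0.4684 0.2169 0.1415] min [0.463 0.21  0.138] max [0.484 0.229 0.146]
0.15 25 med [0.4686 0.217  0.1503] min [0.462 0.211 0.147] max [0.479 0.229 0.154]
0.158 19 med [0.4696 0.2151 0.1581] min [0.462 0.211 0.155] max [0.48  0.22  0.161]
0.166 15 med [0.4712 0.2144 0.1658] min [0.466 0.212 0.162] max [0.481 0.217 0.169]
0.174 18 med [0.4719 0.2147 0.1727] min [0.467 0.209 0.171] max [0.49  0.222 0.177]
0.182 20 med [0.4731 0.2146 0.1808] min [0.465 0.212 0.178] max [0.49  0.222 0.186]
0.19 22 med [0.4699 0.2147 0.19  ] min [0.462 0.212 0.186] max [0.489 0.223 0.194]
0.198 33 med [0.4745 0.2156 0.1994] min [0.462 0.208 0.194] max [0.49  0.23  0.201]
[205.3 176.8] [226. 230.]
[204.6 171.8] [224. 215.]
[202.6 157.4] [218. 172.]
```

```bash
python3 - <<'E'
from h import *
im,d=bot.read_camera("scene"); K,R,t=cam("scene")
for n,X in(("dosing_cup",[.4785,.1528,.015]),("leveller",[.482,.0769,.015]),("stand",[.4767,.1908,0]),("tray",[.5041,-.1875,0]),("needle_tool",[.4743,.2285,.107])):
    p=K@(R@np.array(X)+t); print(n,(p[:2]/p[2]).round(1),[(np.round(r["at"],1),round(r["score"],2)) for r in bot.pinpoint(n,"scene")[:2]], [world("scene",r["at"],X[2])[:2].round(4) for r in bot.pinpoint(n,"scene")[:1]])
E
```

```text
dosing_cup [233.3 215.4] [(array([229.8, 214.6]), 0.61)] [array([0.4768, 0.1627])]
leveller [258. 223.] [(array([257.9, 225.1]), 0.62)] [array([0.474 , 0.0712])]
stand [221.9 216.6] [(array([226. , 219.9]), 0.66), (array([260.1, 225.3]), 0.29)] [array([0.4695, 0.1711])]
tray [355.9 255.9] [(array([355.7, 253.2]), 0.94)] [array([ 0.5134, -0.1824])]
needle_tool [205.3 176.8] [(array([209.1, 175.3]), 0.63), (array([511.6, 317.3]), 0.59)] [array([0.4856, 0.2258])]
```

```bash
python3 -m pendant '[[0.01,0.001,0.0005,0.02,0],[0.01,0,0,0.025,0],[0.01,0,0,0.022,0],[0.01,0,0,0,0],[0.01,0,0,0,0]]'; python3 go.py s_ndl 0.24; python3 - <<'E'
from h import *
im,d=bot.read_camera("scene"); im=cv2.resize(im[130:250,150:300],None,fx=5,fy=5,interpolation=cv2.INTER_CUBIC)
K,R,t=cam("scene")
for c,z in(((.4749,.2288),.037),):
    for r in(.0265,):
        a=np.linspace(0,6.28,40); X=np.stack([c[0]+r*np.cos(a),c[1]+r*np.sin(a),0*a+z+.014]); p=K@(R@X+t[:,None]); p=((p[:2]/p[2]).T-[150,130])*5
        cv2.polylines(im,[p.astype(np.int32)],True,(0,255,0),1)
cv2.imwrite("pics/s3.png",im)
E
```

```text
t: 17.17
eef_pos: [0.4747, 0.231, 0.2647]
tool_rot: [-0.0, 0.672, 0.74, -0.001]
contact_force: [-0.3, -0.4, -1.2]
gripper_width: 0.245
grasp_force: 39.3
pos [0.4747 0.231  0.2647] yang 5.5 tool dx,dy,dz [-0.0022  0.      0.0247]
```

View pics/s3.png

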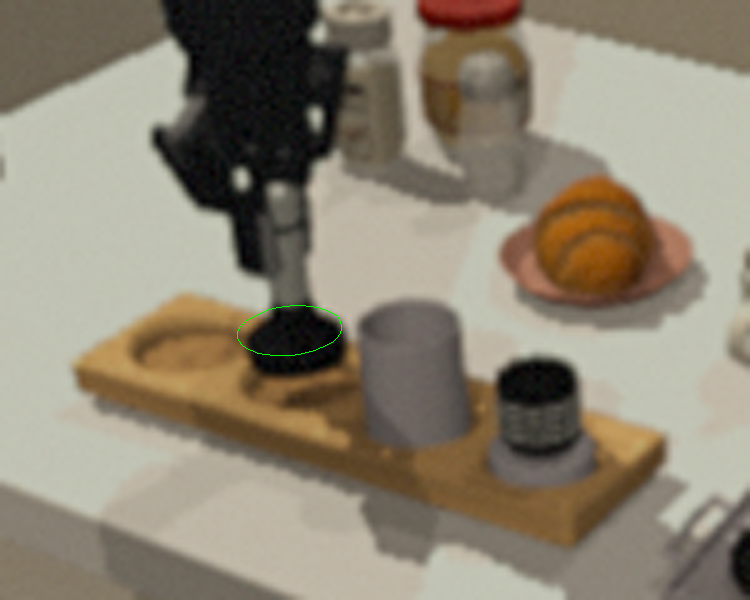

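The foot spans x 247–347 in the crop. That is within about 3 mm of the socket below it, which spans about 243–355, so I'll lower gently.

```bash
python3 -m pendant '[[0.01,0,0,0.01,0],[0.01,0,0,0.006,0],[0.01,0,0,0.004,0],[0.01,0,0,0.002,0],[0.01,0,0,0.001,0],[0.01,0,0,0,0],[0.01,0,0,0,0]]'; python3 go.py s_ndl 0.24
```

```text
t: 17.8
eef_pos: [0.4751, 0.2313, 0.2423]
tool_rot: [0.0, 0.672, 0.74, 0.0]
contact_force: [0.2, 0.5, -2.0]
gripper_width: 0.25
grasp_force: 39.3
pos [0.4751 0.2313 0.2423] yang 5.5 tool dx,dy,dz [-0.0024 -0.0004  0.0023]
```

```bash
python3 -m pendant '[[0.01,0,0,0.002,0],[0.01,0,0,0,0],[0.085,0,0,0,0],[0.085,0,0,0,0],[0.085,0,0,0,0],[0.085,0,0,0,0],[0.085,0,0,0,0],[0.085,0,0,0,0],[0.085,0,0,-0.02,0],[0.085,0,0,-0.04,0],[0.085,0,0,-0.035,0],[0.085,0,0,0,0]]'; python3 go.py tmp 0.335
```

```text
t: 18.8
eef_pos: [0.4773, 0.2315, 0.3411]
tool_rot: [0.001, 0.673, 0.74, 0.005]
contact_force: [1.2, 0.6, 0.0]
gripper_width: 0.995
grasp_force: 0.0
pos [0.4773 0.2315 0.3411] yang 5.5 tool dx,dy,dz [-0.5273 -0.0123  0.0034]
```

```bash
python3 -m pendant '[[0.085,-0.038,-0.001,0,0],[0.085,-0.038,-0.001,0,0],[0.085,-0.038,-0.001,0,0],[0.085,-0.038,-0.001,0,0],[0.085,-0.038,-0.001,0,0],[0.085,-0.038,-0.001,0,0],[0.085,-0.038,-0.001,0,0],[0.085,-0.038,-0.001,0,0],[0.085,-0.038,-0.001,0,0],[0.085,-0.038,-0.001,0,0],[0.085,-0.038,-0.001,0,0],[0.085,-0.038,-0.001,0,0]]';python3 -m pendant '[[0.085,-0.038,0,0,0],[0.085,-0.034,0,0,0],[0.085,0,0,0,0],[0.085,0,0,0,0]]';python3 go.py tmp 0.23; python3 chk.py needle_tool
```

```text
t: 19.8
eef_pos: [0.5067, -0.2256, 0.3352]
tool_rot: [0.0, 0.672, 0.74, 0.0]
contact_force: [1.4, 0.3, 0.9]
gripper_width: 0.994
grasp_force: 0.0
t: 20.13
eef_pos: [0.513, -0.2978, 0.3351]
tool_rot: [0.0, 0.674, 0.739, -0.001]
contact_force: [-0.1, 0.5, -0.9]
gripper_width: 0.993
grasp_force: 0.0
pos [ 0.513  -0.2978  0.3351] yang 5.3 tool dx,dy,dz [0.0032 0.0027 0.1051]
needle_tool 0.78 [470. 225.] ztop 0.0946 mid [ 0.4913 -0.5417  0.0908] 53
needle_tool 0.5 [215. 238.] ztop 0.1112 mid [0.473  0.2268 0.1088] 52
```

View pics/top_c.png

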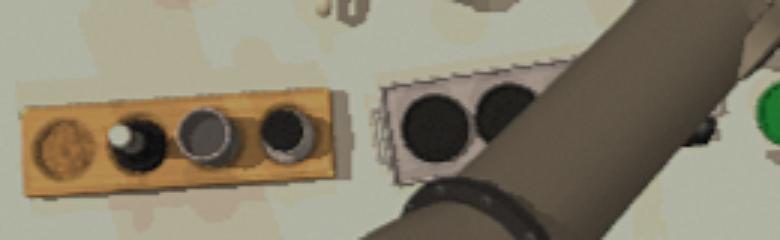

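The needle tool is in the second socket from the left at (135,145), upright and seated. Last is the tamper.

```bash
python3 -m pendant '[[0.085,0.003,0.0025,0.02,0],[0.085,0,0,0.035,0],[0.085,0,0,0.03,0],[0.085,0,0,0.022,0],[0.085,0,0,0,0],[0.02,0,0,0,0],[0.02,0,0,0,0],[0.02,0,0,0,0],[0.02,0,0,0,0],[0.02,0,0,0,0],[0.02,0,0,0,0],[0.02,0,0,0,0]]' 60; python3 go.py s_tmp 0.2
```

```text
t: 21.23
eef_pos: [0.517, -0.2926, 0.2301]
tool_rot: [0.002, 0.672, 0.74, 0.001]
contact_force: [1.2, 0.8, 7.0]
gripper_width: 0.422
grasp_force: 59.1
pos [ 0.517  -0.2926  0.2301] yang 5.5 tool dx,dy,dz [0.5989 0.0121 0.0295]
```

```bash
python3 -m pendant '[[0.02,0,0,-0.02,0],[0.02,0,0,-0.035,0],[0.02,0,0,-0.035,0],[0.02,0,0,-0.035,0],[0.02,0.037,0.001,0,0],[0.02,0.037,0.001,0,0],[0.02,0.037,0.001,0,0],[0.02,0.037,0.001,0,0],[0.02,0.037,0.001,0,0],[0.02,0.037,0.001,0,0],[0.02,0.037,0.001,0,0],[0.02,0.037,0.001,0,0]]';python3 -m pendant '[[0.02,0.038,0.001,0,0],[0.02,0.038,0.001,0,0],[0.02,0.038,0.001,0,0],[0.02,0.038,0.001,0,0],[0.02,0.038,0,0,0],[0.02,0.038,0,0,0],[0.02,0.038,0,0,0],[0.02,0.038,0,0,0],[0.02,0,0,0,0],[0.02,0,0,0,0],[0.02,0,0,0,0]]'; python3 go.py s_tmp 0.237
```

```text
t: 22.23
eef_pos: [0.4947, 0.0047, 0.3537]
tool_rot: [-0.0, 0.672, 0.74, 0.0]
contact_force: [0.5, -0.3, -3.8]
gripper_width: 0.425
grasp_force: 61.1
t: 23.15
eef_pos: [0.4701, 0.3055, 0.3533]
tool_rot: [0.0, 0.672, 0.74, -0.0]
contact_force: [0.6, -0.5, -2.9]
gripper_width: 0.418
grasp_force: 61.1
pos [0.4701 0.3055 0.3533] yang 5.5 tool dx,dy,dz [-0.0008  0.0012  0.1163]
```

```bash
python3 -m pendant '[[0.02,0.001,0.001,0.02,0],[0.02,0,0,0.035,0],[0.02,0,0,0.035,0],[0.02,0,0,0.004,0],[0.02,0,0,0,0],[0.02,0,0,0,0]]'; python3 go.py s_tmp 0.237; python3 - <<'E'
from h import *
im,d=bot.read_camera("scene"); cv2.imwrite("pics/s4.png",cv2.resize(im[130:250,130:280],None,fx=5,fy=5,interpolation=cv2.INTER_CUBIC))
E
```

```text
t: 23.65
eef_pos: [0.4721, 0.3063, 0.2606]
tool_rot: [0.0, 0.673, 0.74, 0.0]
contact_force: [-0.7, 0.5, -2.0]
gripper_width: 0.42
grasp_force: 61.4
pos [0.4721 0.3063 0.2606] yang 5.4 tool dx,dy,dz [-0.0015 -0.0009  0.0236]
```

View pics/s4.png

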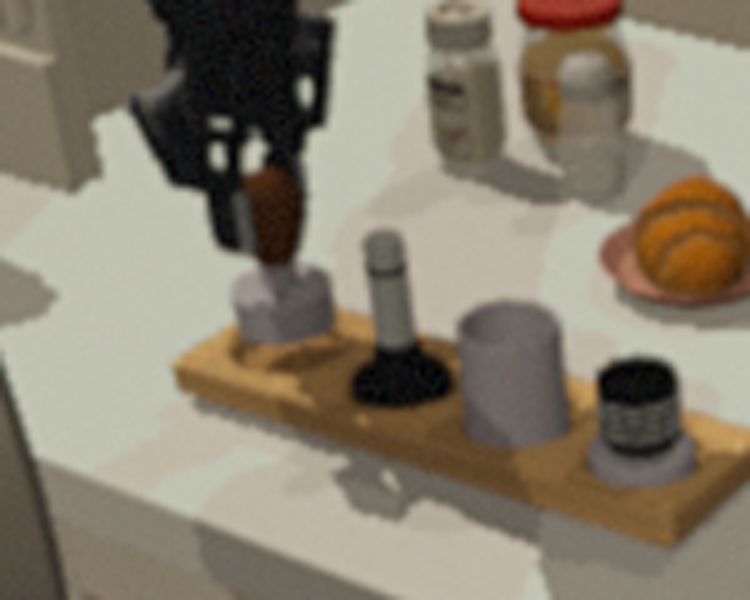

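The tamper's foot (235–333) is centred over the left-end socket (about 230–345). The other three tools stand upright.

```bash
python3 -m pendant '[[0.02,0,-0.001,0.01,0],[0.02,0,0,0.006,0],[0.02,0,0,0.004,0],[0.02,0,0,0.002,0],[0.02,0,0,0,0],[0.02,0,0,0,0]]'; python3 go.py s_tmp 0.237
```

```text
t: 24.2
eef_pos: [0.4701, 0.3072, 0.2372]
tool_rot: [-0.0, 0.672, 0.74, -0.0]
contact_force: [-0.6, -0.1, -2.0]
gripper_width: 0.425
grasp_force: 61.4
pos [0.4701 0.3072 0.2372] yang 5.5 tool dx,dy,dz [-0.0026  0.001   0.0002]
```

```bash
python3 -m pendant '[[0.02,0,0,0.0015,0],[0.02,0,0,0,0],[0.085,0,0,0,0],[0.085,0,0,0,0],[0.085,0,0,0,0],[0.085,0,0,0,0],[0.085,0,0,0,0],[0.085,0,0,0,0],[0.085,0,0,-0.02,0],[0.085,0,0,-0.04,0],[0.085,0,0,-0.04,0]]'; python3 -m pendant '[[0.085,0.03,0,-0.02,0],[0.085,0.035,-0.01,0,0],[0.085,0.035,-0.015,0,0],[0.085,0.035,-0.015,0,0],[0.085,0.035,-0.015,0,0],[0.085,0.035,-0.015,0,0],[0.085,0.035,-0.015,0,0],[0.085,0.035,-0.015,0,0],[0.085,0,0,0,0],[0.085,0,0,0,0]]'; python3 chk.py tamper needle_tool dosing_cup leveller; python3 - <<'E'
from h import *
im,d=bot.read_camera("scene"); a=cv2.resize(im[130:250,130:280],None,fx=4,fy=4,interpolation=cv2.INTER_CUBIC)
b=cv2.imread("pics/top_c.png"); b=cv2.resize(b[:,:400],(600,120*3)); 
cv2.imwrite("pics/fin.png",cv2.resize(np.vstack([a,b]),None,fx=.7,fy=.7))
E
```

```text
t: 25.12
eef_pos: [0.4696, 0.3067, 0.3356]
tool_rot: [0.0, 0.672, 0.74, -0.002]
contact_force: [1.0, 1.9, -0.2]
gripper_width: 0.998
grasp_force: 0.0
t: 25.95
eef_pos: [0.3414, 0.5738, 0.3549]
tool_rot: [-0.0, 0.67, 0.742, -0.0]
contact_force: [-0.2, -0.5, -0.2]
gripper_width: 0.991
grasp_force: 0.0
tamper 0.88 [193. 237.] ztop 0.1032 mid [0.4683 0.3022 0.1008] 112
needle_tool 0.84 [469. 227.] ztop 0.0948 mid [ 0.4913 -0.5416  0.0925] 52
needle_tool 0.6 [215. 239.] ztop 0.1112 mid [0.4723 0.2259 0.1085] 42
dosing_cup 0.52 [238. 237.] ztop 0.0806 mid [0.4762 0.1525 0.0793] 62
leveller 0.47 [266. 236.] ztop 0.0759 mid [0.48   0.0768 0.0732] 159
```

View pics/fin.png

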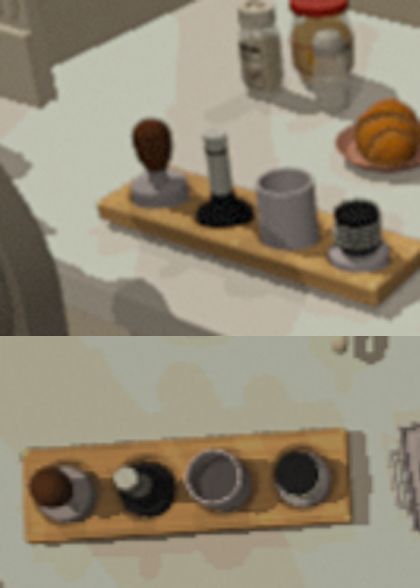

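The picture shows all four tools upright in the stand. From left they are tamper (152,165), needle tool (217,180), cup (287,205) and leveller (357,230), each 6–7 mm higher than in the tray, as expected.

```bash
python3 -c "from station import bot; print(bot.hand_in())"
```

```text
the job is handed in; nothing more can be done
None
```

The job is handed in at about 26 s on the robot's clock: the four tools stand upright and seated in the wooden stand in reverse order, from left tamper, needle distributor, dosing cup, leveller; the result of the judging was not reported back.

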